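Pack the carry rack and snap its keeper bar shut

ROBOT

A 7-joint arm with a two-finger parallel gripper is mounted at the origin on a cart in front of the work surface, level with it; the furniture and walls round the work are solid. World frame = base frame: x ahead of the robot, y to its left, z up, the work surface at z = 0. Lengths are in m, angles in rad, forces in N, time in s.
With the tool pointing down it reaches from about 0.425 to 0.925 m from the base axis. Payload 6.8 kg.
Tool frame: the origin (TCP) lies on the front face of the gripper's body, between the roots of the fingers; the fingertips stand 73 mm ahead of it and the grasp point (between the pads) lies 54 mm ahead of it (env.nose_length is the distance from the TCP to the fingertips, in m); z points along the fingers, y is the line along which they close (so a half turn about z gives the same grasp; the last joint's range is limited). The gripper opens to 85 mm and grips with 20 to 120 N. Pads are 22 mm wide; open, the fingers measure 114 mm over their backs; the gripper's body (76 mm by 85 mm) begins 54 mm behind the grasp point. The pads swing forward as they close: fully open they stand 13 mm farther back than shut.
Start: joints at [1.194, 0.477, 0.022, 1.555, -0.011, 1.109, -0.083], TCP at [0.179, -0.651, 0.304] pointing down, gripper open.
Joint ranges: [-2.96, 2.96], [-0.34, 2.1], [-1.41, 1.46], [0.24, 2.44], [-1.37, 4.51], [0.17, 1.92], [-2.96, 2.96]. Speed limits (rad/s): [2.39, 2.39, 3.14, 3.14, 3.14, 3.14, 3.14].

INTERFACE

Orientations are given as a unit quaternion [w, x, y, z].
In Python, from cell import env, kin, camera, calibration, job gives the robot as it stands. The module is installed in compiled form; this text tells all that it offers. Calls block until the motion is done:
- env.reach(position, orientation): joint-space move of the TCP to a pose.
- env.movel(position, velocity=0.15, rot=None, stop_force=None): straight line of the TCP; rot=None keeps the orientation; velocity is the mean speed in m/s. With stop_force (N) it stops when the force on the tool has changed by that much, and returns True; else False.
- env.goto_joints(angles): joint-space move.
- env.grip(opening, f_grip=None): finger opening in m; f_grip is the grip in N (None keeps the last); returns when the fingers have stopped.
- env.dwell(seconds).
- kin.inverse_kinematics(position, orientation): joint angles nearest the present ones, or None.
- env.get_state(): the state.
- camera(name): name is "scene" or "top" or "wrist"; returns (picture, depth): 420x560x3 uint8, blue, green, red; 420x560 float32, m along the optical axis (not along the pixel's ray), 0 where there is no reading.
- calibration(name): a dict with "fx", "fy", "cx", "cy" (pixels), "rvec" (rotation vector, rad) and "tvec" (3), from world to camera coordinates, as OpenCV has them. Camera axes: x right, y down, z forward; pixel columns grow to the right and rows downward; lengths in m; the calibration is good to about 2 mm. A picture is of the moment at which its call begins: read the wrist's pose just before it. calibration takes no time and is no camera call; for the wrist camera it gives the pose at the moment of the call.
A pose or a line that the arm cannot do raises env.PlanningError and nothing moves.
- job.job_done(): hands the job in; it is judged then, once.
The state is a dict: "time": time; "qpos": joint angles; "joint_velocities": joint speeds; "joint_torque": joint torques, N m; "tcp_pos": TCP position; "orientation": TCP orientation; "force": force on the tool from outside, world axes, zero at the start; "torque": the same for the moment, N m; "opening": finger opening in m; "gripper_force": force on a finger pad.
Only numpy, scipy, OpenCV 4.12 (cv2) and the standard library are available. Lean on these libraries where they do the work, as an engineer would, in place of code of your own. Each camera call takes 0.05 s, during which the arm holds its last target. There are 200 camera calls.

TASK

Pack the wooden carry rack for the craft class: stand the small pot of red beads and the spool of blue thread upright in its two empty bays, one in each, whichever goes where. Then swing the steel keeper bar over them and press its red grip down until the bar snaps fully home in the spring clip. Leave the yellow pot in its bay, and do not disturb the green pot and the white and black spools on the desk.

Things in the scene. Friction and masses are not known exactly. Their poses are not given: they have to be found in the camera images.
- rack: Pale wooden rack, fixed: board 250x68x6 mm; three 44x44 mm bays in a row along x, centres x = -49, 0, +49 mm, 20 mm deep, walls 5 mm, tops 26 mm above the desk. Hinge post at x = -95 (60 mm high, 30 wide), spring-clip post at x = +88 (62 high, 30 wide). Origin: below the middle bay's centre, on the desk top; x points from hinge to clip, z up
- bay_middle (a point): centre of the floor of the middle bay, which is empty at the start; 6 mm above the desk
- bay_clip (a point): centre of the floor of the bay next to the clip, which is empty at the start; 6 mm above the desk
- keeper_hinge (a point): centre of the keeper bar's hinge pin, 50 mm above the desk at the rack's x = -95 mm; the pin lies along the rack's y axis
- keeper_grip (a point): centre of the red barrel grip at the keeper bar's end: 15 mm diameter, 22 mm long along the rack's y axis, flat ends, 209 mm from the hinge pin; the bar is an 8 mm steel rod. Pinched on its flat ends it can turn between the fingers. With the bar shut it is 50 mm above the desk at the rack's x = +114 mm, over nothing but the 6 mm board
- clip_seat (a point): where the shut bar lies in the spring clip: rack x = +88 mm, 50 mm above the desk. The clip is two sprung steel leaves, 12 mm wide along x, one each side of the bar; pressed down between their rolled necks with about 5 N the bar snaps 10 mm down
- keeper (a joint): angle of the keeper bar, rad: 0 is shut (level over the bays, home in the clip), about 0.06 is lying on the necks of the clip and not latched, 1.57 upright, 2.2 leaning fully back away from the bays; its stiff hinge stays where it is left; grows as it opens
- pot_red: small clear pot of red beads with a white lid, upright, 36 mm diameter over the lid (lid is the top 7 mm; 32 mm below it), 33 mm high, about 35 g; origin at the centre of its underside, z up. It stands on the desk among other pots and spools; the solid back of a chair rises to 0.27 m above the desk top between them and the robot's right side
- spool_blue: spool of blue thread, upright, 28 mm diameter, 38 mm high, about 20 g; origin at the centre of its underside, z up
- pot_yellow: small clear pot of yellow beads with a white lid, same size as the red one, standing in the rack's bay next to the hinge; it stays there
- pot_green: small clear pot of green beads with a teal lid, 36 mm diameter, 33 mm high, on the desk; leave alone; origin at the centre of its underside
- spool_white: spool of white thread, 26 mm diameter, 35 mm high, on the desk; leave alone; origin at the centre of its underside
- thread_spool_3: spool of black thread, 30 mm diameter, 32 mm high, on the desk; leave alone; origin at the centre of its underside
Not all that is in view belongs to the job. What is shaped like the pot_yellow but orange, pink or purple is not meant.

How it is judged:
On the way, in this order (a step that is already met when the one before it is completed fails the run):
1. the red pot and the blue spool stand upright on the floors of the two empty bays, the bar still clear of them (x of pot_red in the frame of rack between -0.022 and 0.071 m and y of pot_red in the frame of rack between -0.022 and 0.022 m and z of pot_red in the frame of rack between 0 and 0.01 m and angle between each of pot_red, spool_blue's own z axis and vertical below 0.12 rad and x of spool_blue in the frame of rack between -0.022 and 0.071 m and y of spool_blue in the frame of rack between -0.022 and 0.022 m and z of spool_blue in the frame of rack between 0 and 0.01 m and value of joint keeper above 0.3 rad), for 0.2 s.
2. the keeper bar is home in the clip (value of joint keeper below 0.02 rad), for 0.2 s.
At the end, for the whole second after the job is handed in: Red pot and blue spool stand at rest on the floors of the middle and clip bays, one in each, upright within 0.12 rad, undersides under 4 mm above the floor; yellow pot likewise in the hinge bay; keeper bar home in the clip, joint below 0.02 rad (x of pot_red in the frame of rack between -0.022 and 0.071 m and y of pot_red in the frame of rack between -0.022 and 0.022 m and z of pot_red in the frame of rack between 0 and 0.01 m and angle between each of pot_red, spool_blue, pot_yellow's own z axis and vertical below 0.12 rad and x of spool_blue in the frame of rack between -0.022 and 0.071 m and y of spool_blue in the frame of rack between -0.022 and 0.022 m and z of spool_blue in the frame of rack between 0 and 0.01 m and x of pot_yellow in the frame of rack between -0.071 and -0.027 m and y of pot_yellow in the frame of rack between -0.022 and 0.022 m and z of pot_yellow in the frame of rack between 0 and 0.01 m and value of joint keeper below 0.02 rad and linear speed of each of pot_red, spool_blue below 0.02 m/s); the robot touches nothing.
It fails at once if the green pot on the desk is shifted by more than 30 mm or knocked over (distance of pot_green from where it was at the start of the episode above 0.03 m or angle between pot_green's own z axis and vertical above 0.5 rad).
It fails at once if the white spool on the desk is shifted by more than 30 mm or knocked over (distance of spool_white from where it was at the start of the episode above 0.03 m or angle between spool_white's own z axis and vertical above 0.5 rad).
It fails at once if the black spool on the desk is shifted by more than 30 mm or knocked over (distance of thread_spool_3 from where it was at the start of the episode above 0.03 m or angle between thread_spool_3's own z axis and vertical above 0.5 rad).
It fails at once if the yellow pot is taken out of its bay (z of pot_yellow in the frame of rack above 0.026 m).
It also fails if it takes over 72 s, if anything falls off the work surface, if the arm or the gripper's body presses on something with over 40 N, if the wrist force passes 120 N, or if a joint passes its speed limit or range.

## Working session

There is one attempt and no reset: what is moved stays moved. The work goes in short steps, each a Python script; the robot and the scene stay as the last script left them, time stands still between calls to the robot, and variables do not carry over. Pictures are saved under pics/ and viewed, at most 10 in all, crops included, and the job is handed in when it is done.

```bash
mkdir -p pics; cat > h.py <<'E'
import numpy as np, cv2
from cell import env, kin, camera, calibration, job
def P(name,c=None):
    c=c or calibration(name); R=cv2.Rodrigues(np.array(c["rvec"],float))[0]; return c,R,np.array(c["tvec"],float).ravel()
def px2w(name,u,v,d,c=None):
    c,R,t=P(name,c); p=np.array([(u-c["cx"])/c["fx"]*d,(v-c["cy"])/c["fy"]*d,d]); return R.T@(p-t)
def cloud(name,depth,c=None):
    c,R,t=P(name,c); v,u=np.mgrid[:depth.shape[0],:depth.shape[1]]
    p=np.stack([(u-c["cx"])/c["fx"]*depth,(v-c["cy"])/c["fy"]*depth,depth],-1); return (p-t)@R
def ray(name,u,v,z,c=None):
    c,R,t=P(name,c); o=-R.T@t; d=R.T@np.array([(u-c["cx"])/c["fx"],(v-c["cy"])/c["fy"],1]); return o+d*(z-o[2])/d[2]
def snap(name,f):
    c=calibration(name); im,d=camera(name); cv2.imwrite(f"pics/{f}.png",im); np.savez(f"pics/{f}.npz",im=im,d=d,rvec=c["rvec"],tvec=c["tvec"]); return im,d,c
E
python3 - <<'E'
from h import *
ims=[snap(n,n+"0")[0] for n in("scene","top")]
for n in ("scene","top"):
    c,R,t=P(n); print(n,c["fx"],-R.T@t,R[2])
print(env.get_state()["orientation"],env.get_state()["time"])
E
```

```text
scene 428.92369951247764 [0.00154488 0.45332169 0.59605087] [ 0.57300568 -0.58450516 -0.57447211]
top 479.2025122307206 [ 0.44280507 -0.05860541  1.05801843] [ 0.09547726  0.01038383 -0.99537745]
[-7.96832166e-04  9.90979314e-01  1.34012448e-01 -1.70552777e-04] 0.1
```

View pics/scene0.png

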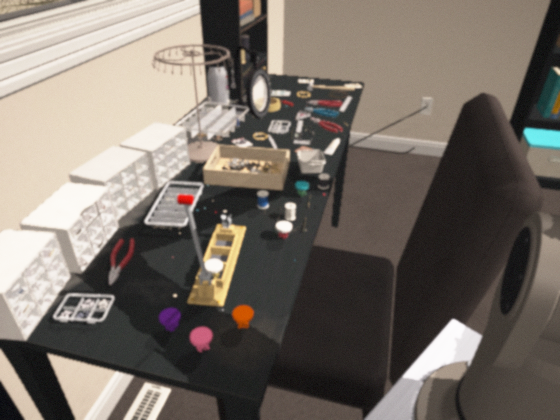

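View pics/top0.png

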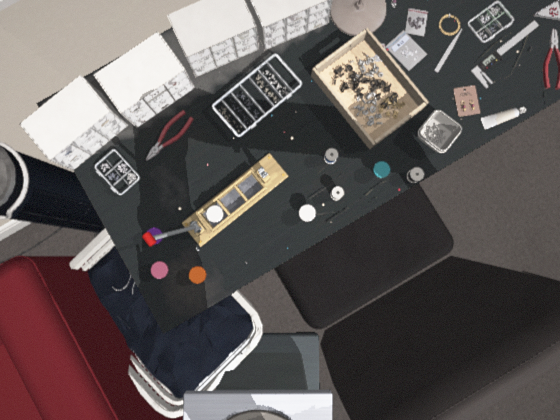

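The scene view shows the red pot at (284,230), the blue spool at (263,200), the white spool at (290,212) and the keeper grip at (185,200). In the top view the red pot is at (307,213), the blue spool at (331,156), and the rack runs from its hinge at (195,228) to its clip at (265,172). The orange, pink and purple pots are decoys. Next I'll enlarge this area and measure.

```bash
python3 - <<'E'
from h import *
im=cv2.imread("pics/top0.png"); cv2.imwrite("pics/topc.png",cv2.resize(im[140:290,140:340],None,fx=4,fy=4,interpolation=cv2.INTER_CUBIC))
im=cv2.imread("pics/scene0.png"); cv2.imwrite("pics/scenec.png",cv2.resize(im[165:315,155:355],None,fx=4,fy=4,interpolation=cv2.INTER_CUBIC))
D=np.load("pics/top0.npz")["d"]
for n,u,v in dict(red=(307,213),blue=(331,156),white=(337,193),green=(381,170),black=(416,175),yel=(215,214),grip=(152,237),clip=(265,173),hinge=(195,228),bm=(234,199),bc=(252,185)).items() if 0 else [(k,*x) for k,x in dict(red=(307,213),blue=(331,156),white=(337,193),green=(381,170),black=(416,175),yel=(215,214),grip=(152,237),clip=(265,173),hinge=(195,228),chair=(450,280),bm=(234,199)).items()]:
    print(n,np.round(px2w("top",u,v,np.median(D[v-1:v+2,u-1:u+2])),4))
C=cloud("top",D); S=cloud("scene",np.load("pics/scene0.npz")["d"])
for n,X in(("t",C),("s",S)):
    m=(D>0) if n=="t" else np.ones(X.shape[:2],bool)
    q=X[m&(X[...,2]>0.15)&(X[...,2]<0.32)&(X[...,0]>0.2)&(X[...,0]<1.2)&(abs(X[...,1])<0.9)]
    print(n,len(q)); 
    if len(q): print(np.percentile(q,[1,25,50,75,99],axis=0).round(3))
E
```

```text
red [ 0.5344 -0.1108  0.0336]
blue [ 0.6573 -0.1642  0.0368]
white [ 0.5789 -0.1776  0.019 ]
green [ 0.6263 -0.272   0.0327]
black [ 0.6161 -0.3496  0.0237]
yel [0.5337 0.0862 0.0376]
grip [0.4765 0.161  0.2555]
clip [ 0.6184 -0.022   0.0548]
hinge [0.5027 0.1249 0.0593]
chair [ 0.3817 -0.4632 -0.1206]
bm [0.5694 0.0487 0.0063]
t 16432
[[ 0.202 -0.536  0.152]
 [ 0.244 -0.44   0.193]
 [ 0.292 -0.361  0.238]
 [ 0.391 -0.234  0.258]
 [ 0.932  0.467  0.271]]
s 16313
[[ 0.204 -0.554  0.152]
 [ 0.344 -0.309  0.194]
 [ 0.99  -0.006  0.237]
 [ 1.072  0.166  0.266]
 [ 1.193  0.29   0.318]]
```

View pics/topc.png

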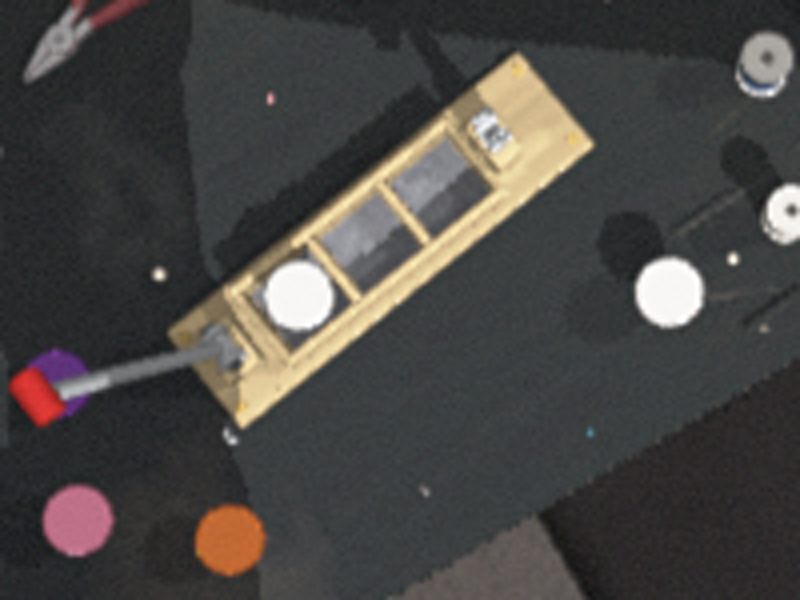

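View pics/scenec.png

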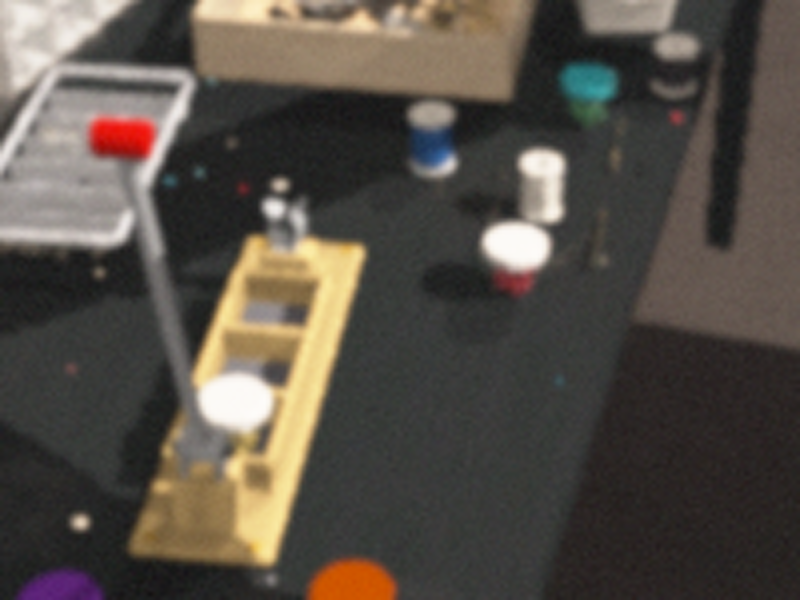

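In the crops the board corners are at top-crop (520,52), (594,147), (243,428) and (168,332). The red lid is at (670,292) in top and (516,244) in scene, the blue top at (767,58) and (432,113), and the grip at (38,398) and (123,138). I'll triangulate from these.

```bash
python3 - <<'E'
from h import *
T=lambda u,v:(140+(u+.5)/4-.5,140+(v+.5)/4-.5); S=lambda u,v:(155+(u+.5)/4-.5,165+(v+.5)/4-.5)
def tri(a,b):
    M=[]
    for n in("top","scene"):
        c,R,t=P(n);K=np.array([[c["fx"],0,c["cx"]],[0,c["fy"],c["cy"]],[0,0,1]]);M.append(K@np.c_[R,t])
    X=cv2.triangulatePoints(M[0],M[1],np.array(a,float),np.array(b,float)).ravel();return X[:3]/X[3]
for n,a,b in [("red",(670,292),(516,244)),("blue",(767,58),(432,113)),("white",(790,210),(543,158)),("yel",(299,296),(236,401)),("grip",(38,398),(123,138)),("clip",(491,130),(287,212)),("corner1",(520,52),(250,238)),("corner2",(594,147),(366,243)),("corner3",(243,428),(274,563)),("corner4",(168,332),(131,553))]:
    print(n,tri(T(*a),S(*b)).round(4))
cs=np.array([ray("top",*T(*p),0.006) for p in((520,52),(594,147),(243,428),(168,332))]);print(cs.round(4))
m=cs.mean(0);d=(cs[0]+cs[1]-cs[2]-cs[3])[:2];yaw=np.arctan2(d[1],d[0]);print("board centre",m,"yaw",yaw,"len",np.linalg.norm(d)/2)
ux=np.array([np.cos(yaw),np.sin(yaw)])
for n,p,z in [("red",(670,292),.033),("blue",(767,58),.038),("yel",(299,296),.039)]: print(n,ray("top",*T(*p),z).round(4))
# bay floors via walls: centres of bays opening at z=.026 corners
for n,p in [("midbay",(366,237)),("clipbay",(440,183))]:
    print(n,ray("top",*T(*p),.026).round(4))
# centerline check relative
for n,p,z in [("yel",(299,296),.039),("clip",(491,130),.06),("midbay",(366,237),.026),("clipbay",(440,183),.026),("hinge",(232,345),.055)]:
    r=ray("top",*T(*p),z)[:2]-m[:2];print(n,(r@ux).round(4),(r@[-ux[1],ux[0]]).round(4))
# point cloud check
for f in("top","scene"):
    C=cloud(f,np.load(f"pics/{f}0.npz")["d"]);
    for n,c0,zl,zh in [("red",(.535,-.111),.027,.05),("blue",(.657,-.164),.03,.05),("grip",(.47,.16),.235,.3)]:
        q=C[(np.hypot(C[...,0]-c0[0],C[...,1]-c0[1])<.03)&(C[...,2]>zl)&(C[...,2]<zh)];print(f,n,len(q),q.mean(0).round(4) if len(q) else"")
# chair grid: max height
C=cloud("top",np.load("pics/top0.npz")["d"]).reshape(-1,3)
q=C[(C[:,2]>.05)&(C[:,2]<.3)&(C[:,0]<.6)&(C[:,1]<0.1)&(C[:,1]>-.7)]
for y in np.arange(-.65,.1,.05):
    s=q[abs(q[:,1]-y)<.025]
    if len(s): print("chair y",y.round(2),"x",s[:,0].min().round(3),s[:,0].max().round(3),"z",s[:,2].max().round(3))
E
```

```text
red [ 0.5357 -0.111   0.0305]
blue [ 0.6614 -0.1649  0.0376]
white [ 0.578  -0.1758  0.0388]
yel [0.5345 0.0876 0.0368]
grip [0.4735 0.1671 0.2525]
clip [ 0.6201 -0.0165  0.056 ]
corner1 [ 0.6739 -0.0302  0.0035]
corner2 [ 0.6186 -0.0713  0.008 ]
corner3 [0.4649 0.1231 0.0024]
corner4 [0.5185 0.1656 0.    ]
[[ 0.6729 -0.0308  0.006 ]
 [ 0.6188 -0.0715  0.006 ]
 [ 0.4649  0.1225  0.006 ]
 [ 0.5181  0.1643  0.006 ]]
board centre [0.56866778 0.04615528 0.006     ] yaw -0.9001475752727205 len 0.24836457357038155
red [ 0.5352 -0.1111  0.033 ]
blue [ 0.6611 -0.165   0.038 ]
yel [0.5344 0.0874 0.039 ]
midbay [0.5673 0.053  0.026 ]
clipbay [0.5965 0.0127 0.026 ]
yel -0.0536 -0.0013
clip 0.0807 0.0007
midbay -0.0062 0.0032
clipbay 0.0435 0.001
hinge -0.0961 -0.002
top red 221 [ 0.5345 -0.1099  0.033 ]
top blue 125 [ 0.6603 -0.1644  0.0375]
top grip 133 [0.4735 0.1657 0.2562]
scene red 148 [ 0.5329 -0.1054  0.0325]
scene blue 74 [ 0.6591 -0.1603  0.0366]
scene grip 184 [0.4704 0.1709 0.2532]
chair y -0.6 x 0.391 0.395 z 0.09
chair y -0.55 x 0.365 0.406 z 0.23
chair y -0.5 x 0.246 0.39 z 0.271
chair y -0.45 x 0.219 0.364 z 0.272
chair y -0.4 x 0.189 0.336 z 0.272
chair y -0.35 x 0.177 0.306 z 0.272
chair y -0.3 x 0.183 0.276 z 0.273
chair y -0.25 x 0.177 0.248 z 0.264
chair y -0.2 x 0.142 0.217 z 0.249
chair y -0.15 x 0.147 0.169 z 0.091
```

```bash
cat >> h.py <<'E'
YAW=-0.9
def Q(a): return np.array([0,np.cos(a/2),np.sin(a/2),0])
E
python3 - <<'E'
from h import *
s=env.get_state(); p=np.array(s["tcp_pos"])
for z in(.4,.45):
  for x in((p[0],p[1]),(.535,-.111),(.661,-.165),(.59,.01)):
    for a in (YAW,):
        try: q=kin.inverse_kinematics([*x,z],Q(a) if x[1]>-.5 else s["orientation"])
        except Exception as e: q=e
        print(z,x,None if q is None else np.round(q,2))
env.movel([p[0],p[1],.45],.25)
env.reach([.56,-.09,.42],Q(YAW))
s=env.get_state();print(s["time"],s["tcp_pos"],s["force"])
im,d,c=snap("wrist","w1")
c,R,t=P("wrist",c);print(c["fx"],-R.T@t,R[2])
E
```

```text
0.4 (np.float64(0.17914868483819785), np.float64(-0.6503768549914981)) [ 1.19  0.41  0.03  1.44 -0.01  1.3  -0.08]
0.4 (0.535, -0.111) [ 0.31  0.2  -0.25  1.73  0.05  1.22 -2.43]
0.4 (0.661, -0.165) [ 0.21  0.43 -0.09  1.41  0.04  1.3  -2.35]
0.4 (0.59, 0.01) [ 0.2   0.29 -0.4   1.62  0.12  1.25 -2.7 ]
0.45 (np.float64(0.17914868483819785), np.float64(-0.6503768549914981)) [ 1.18  0.39  0.04  1.36 -0.01  1.39 -0.08]
0.45 (0.535, -0.111) [ 0.33  0.17 -0.28  1.65  0.05  1.33 -2.43]
0.45 (0.661, -0.165) [ 0.23  0.41 -0.11  1.33  0.04  1.4  -2.35]
0.45 (0.59, 0.01) [ 0.22  0.27 -0.44  1.54  0.12  1.35 -2.7 ]
3.2417 [ 0.55992129 -0.09096938  0.41985167] [-0.4554247  -1.77511528  0.76938275]
352.06622750463913 [ 0.61074697 -0.15318359  0.48968268] [-0.19515164  0.24514649 -0.94964153]
```

View pics/w1.png

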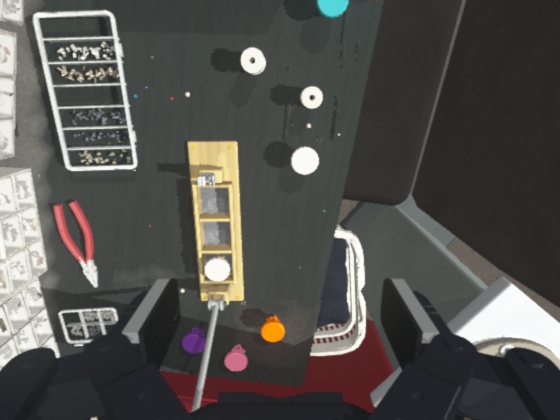

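The wrist view shows the red lid at (305,160), the blue top at (253,61), the white spool at (312,97), the clip at (207,180), and board corners at about (188,142), (238,141) and (243,300). I'll cross-check these positions against the top view and segment by colour.

```bash
python3 - <<'E'
from h import *
z=np.load("pics/w1.npz");c=dict(calibration("wrist"));C=cloud("wrist",z["d"],c)
for n,u,v,h in [("red",305,160,.033),("blue",253,61,.038),("white",312,97,.035),("yel",217,269,.039),("clip",207,180,.06)]: print(n,ray("wrist",u,v,h,c).round(4),px2w("wrist",u,v,z["d"][v,u],c).round(4))
for n,c0,zl,zh in [("red",(.535,-.111),.027,.04),("blue",(.66,-.165),.032,.045),("yel",(.534,.087),.032,.045),("clip",(.62,-.016),.05,.075)]:
    q=C[(np.hypot(C[...,0]-c0[0],C[...,1]-c0[1])<.03)&(C[...,2]>zl)&(C[...,2]<zh)];print(n,len(q),q.mean(0).round(4),(q.min(0)/2+q.max(0)/2).round(4),np.ptp(q,0).round(4))
# bay floors: in rack frame, points 0<z<.016 inside board, histogram
ux=np.array([np.cos(-.9),np.sin(-.9)]);uy=np.array([-ux[1],ux[0]]);o=np.array([.5652,.0505])
for nm,X in(("w",C),("t",cloud("top",np.load("pics/top0.npz")["d"]))):
    r=X[...,:2]-o;x=r@ux;y=r@uy
    wl=(abs(y)<.012)&(X[...,2]>.018)&(X[...,2]<.03)&(x>-.03)&(x<.09)
    print(nm,np.histogram(x[wl],np.arange(-.03,.09,.004)))
    w2=(X[...,2]>.02)&(X[...,2]<.031)&(abs(x-.025)<.05)&(abs(y)<.04);print(np.histogram(y[w2],np.arange(-.04,.041,.004)))
im=z["im"];cr=im[130:310,150:330];cv2.imwrite("pics/w1c.png",cv2.resize(cr,None,fx=3.33,fy=3.33,interpolation=cv2.INTER_CUBIC))
E
```

```text
red [ 0.5349 -0.1107  0.033 ] [ 0.5348 -0.1107  0.0322]
blue [ 0.6592 -0.1638  0.038 ] [ 6.633e-01 -1.648e-01 -5.000e-04]
white [ 0.5781 -0.1762  0.035 ] [ 0.5759 -0.1777  0.0043]
yel [0.5349 0.0867 0.039 ] [0.5348 0.0872 0.0382]
clip [ 0.6195 -0.0181  0.06  ] [ 0.62   -0.0103  0.0353]
red 609 [ 0.536  -0.1092  0.033 ] [ 0.5358 -0.109   0.0315] [0.0358 0.036  0.0087]
blue 446 [ 0.661  -0.1636  0.0379] [ 0.6608 -0.1635  0.0368] [0.0273 0.0273 0.0069]
yel 486 [0.5354 0.0882 0.0384] [0.5353 0.0894 0.0366] [0.0357 0.0365 0.0087]
clip 137 [ 0.6208 -0.0152  0.0584] [ 0.6199 -0.0149  0.0568] [0.0214 0.0204 0.0135]
w (array([34, 51,  0,  0,  0,  0,  0,  0,  0,  0,  0,  0, 23, 61,  0,  0,  0,
        0,  0,  0,  0,  0,  0,  0, 16, 48,  1,  0,  0]), array([-0.03 , -0.026, -0.022, -0.018, -0.014, -0.01 , -0.006, -0.002,
        0.002,  0.006,  0.01 ,  0.014,  0.018,  0.022,  0.026,  0.03 ,
        0.034,  0.038,  0.042,  0.046,  0.05 ,  0.054,  0.058,  0.062,
        0.066,  0.07 ,  0.074,  0.078,  0.082,  0.086]))
(array([  0,   0,   0,  66, 188,  36,  33,  30,  29,  27,  23,  24,  26,
       
[... 640 characters left out ...]
02,
        0.002,  0.006,  0.01 ,  0.014,  0.018,  0.022,  0.026,  0.03 ,
        0.034,  0.038,  0.042,  0.046,  0.05 ,  0.054,  0.058,  0.062,
        0.066,  0.07 ,  0.074,  0.078,  0.082,  0.086]))
(array([ 0,  0,  0, 46, 67, 10,  9, 10,  9, 12, 10,  9, 11, 10, 11, 40, 74,
        2,  0,  0]), array([-4.00000000e-02, -3.60000000e-02, -3.20000000e-02, -2.80000000e-02,
       -2.40000000e-02, -2.00000000e-02, -1.60000000e-02, -1.20000000e-02,
       -8.00000000e-03, -4.00000000e-03, -3.46944695e-17,  4.00000000e-03,
        8.00000000e-03,  1.20000000e-02,  1.60000000e-02,  2.00000000e-02,
        2.40000000e-02,  2.80000000e-02,  3.20000000e-02,  3.60000000e-02,
        4.00000000e-02]))
```

View pics/w1c.png

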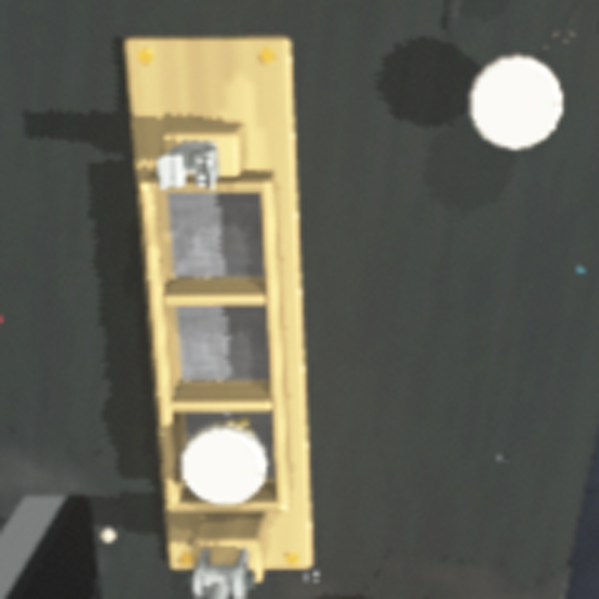

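```bash
cat >> h.py <<'E'
UX=np.array([np.cos(YAW),np.sin(YAW)]); UY=np.array([-UX[1],UX[0]]); O=np.array([.5642,.0516])
def rk(x,y=0): return O+x*UX+y*UY
def st(m=""):
    s=env.get_state(); print(m,"t",round(s["time"],2),"p",np.round(s["tcp_pos"],4),"op",round(s["opening"],4),"gf",np.round(s["gripper_force"],1),"F",np.round(s["force"],1)); return s
def pick(p,z):
    env.grip(.062,20); env.reach([*p,.20],Q(YAW)); env.movel([*p,z],.12); st("at"); env.grip(0,25); st("gripped")
    env.movel([*p,.20],.2); st("lifted")
def place(p,z):
    env.movel([*p,.20],.25); env.movel([*p,z+.02],.15); st("above"); print("stop",env.movel([*p,z+.0055],.03,stop_force=8)); st("down")
E
python3 - <<'E'
from h import *
pick((.5356,-.1097),.0915)
print(env.nose_length)
E
```

```text
at t 5.6 p [ 0.5362 -0.1097  0.0922] op 0.0619 gf 0.0 F [ 1.2  0.1 -0.1]
gripped t 5.96 p [ 0.536  -0.1099  0.0924] op 0.0343 gf 24.5 F [-1.6 -0.2  5. ]
lifted t 6.65 p [ 0.5349 -0.1098  0.1992] op 0.0346 gf 24.9 F [-0.2 -0.5  0.4]
0.0726
```

```bash
python3 - <<'E'
from h import *
place(rk(0),.092)
im,d,c=snap("scene","s2"); cv2.imwrite("pics/s2c.png",cv2.resize(im[165:315,155:355],None,fx=4,fy=4,interpolation=cv2.INTER_CUBIC))
E
```

```text
above t 8.19 p [0.5647 0.0511 0.1126] op 0.0344 gf 24.9 F [ 0.2 -0.1  0.3]
stop True
down t 8.68 p [0.5642 0.0516 0.0984] op 0.0343 gf 25.4 F [-0.9  0.5  6.4]
```

View pics/s2c.png

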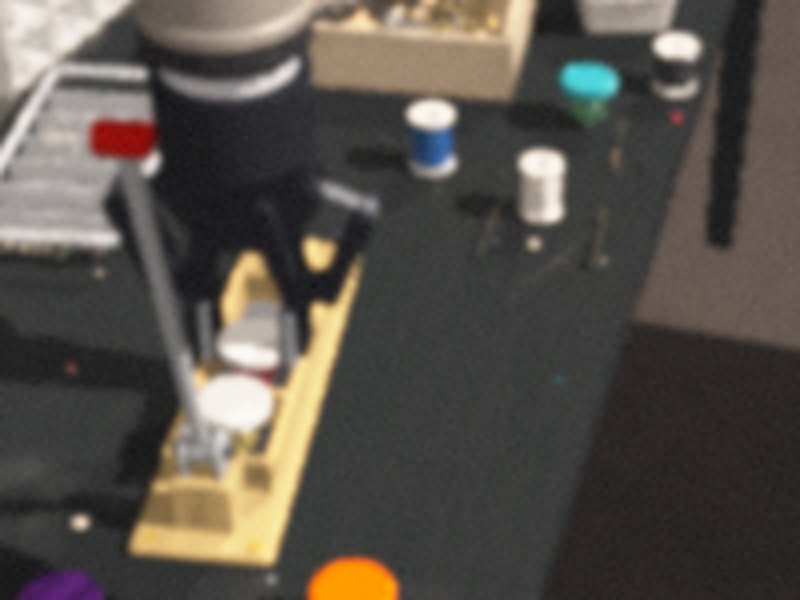

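The pot is on the bay floor: the TCP stopped 6 mm above its pick height. I'll release it and fetch the blue spool.

```bash
python3 - <<'E'
from h import *
env.grip(.062); p=rk(0); env.movel([*p,.20],.2); st("up")
pick((.6605,-.1638),.0915)
place(rk(.049),.092)
env.grip(.062); st("rel"); env.movel([*rk(.049),.28],.25)
env.movel([*rk(.03),.36],.2)
im,d,c=snap("wrist","w3"); C=cloud("wrist",d,c)
for n,x in(("yel",-.049),("red",0),("blue",.049)):
    r=C[...,:2]-O; a=r@UX; b=r@UY; m=(abs(a-x)<.022)&(abs(b)<.022)&(C[...,2]>.033)
    q=C[m]; print(n,m.sum(),((q[:,:2]-O)@np.c_[UX,UY]).mean(0).round(4) if len(q) else "",q[:,2].mean().round(4),q[:,2].std().round(4))
st()
E
```

```text
up t 9.77 p [0.5636 0.0513 0.1993] op 0.0624 gf 0.0 F [-0.4  0.   0.4]
at t 11.97 p [ 0.6612 -0.1638  0.0924] op 0.0621 gf 0.0 F [-1.1  0.8  0.4]
gripped t 12.37 p [ 0.6609 -0.1639  0.0923] op 0.0268 gf 24.7 F [-0.5  1.   5.1]
lifted t 13.06 p [ 0.6597 -0.1638  0.1988] op 0.0266 gf 24.6 F [-0.2  0.7 -1.4]
above t 14.7 p [0.5953 0.0128 0.1125] op 0.027 gf 24.6 F [0.6 0.5 0.1]
stop True
down t 15.19 p [0.5946 0.0131 0.0982] op 0.0269 gf 25.1 F [-1.2  0.2  6.3]
rel t 15.62 p [0.5939 0.013  0.0973] op 0.0619 gf 0.0 F [-0.  -0.3 -0.2]
yel 707 [-0.047   0.0006] 0.0386 0.0012
red 761 [-0.0002  0.0016] 0.0389 0.0011
blue 6246 [ 0.0429 -0.0007] 0.3395 0.0869
 t 17.12 p [0.5822 0.0276 0.3579] op 0.0621 gf 0.0 F [-0.  -0.2  0.3]
```

View pics/w3.png

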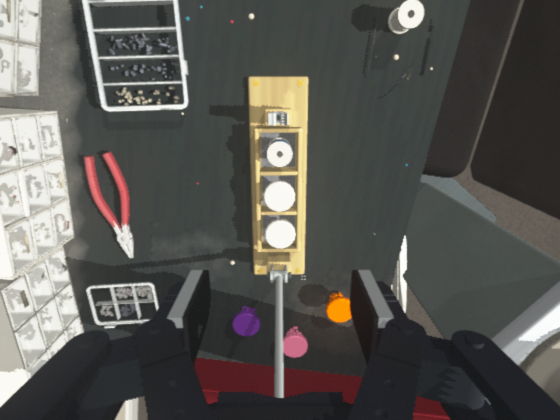

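Both pieces stand in their bays, with the spool at about (280,153) and the red pot at (280,196). Next I'll pinch the bar's grip on its flat ends and swing it along the arc.

```bash
cat >> h.py <<'E'
QB=Q(YAW+np.pi)
def arc(th,dz=.053,L=.209): 
    p=rk(-.095+L*np.cos(th)); return np.array([*p,.05+L*np.sin(th)+dz])
E
python3 - <<'E'
from h import *
z=np.load("pics/w3.npz");C=cloud("wrist",z["d"],dict(rvec=z["rvec"],tvec=z["tvec"],**{k:calibration("wrist")[k] for k in("fx","fy","cx","cy")}))
r=C[...,:2]-O;a=r@UX;b=r@UY;m=(C[...,2]>.04)&(C[...,2]<.08)&(a>.072)&(a<.12)&(abs(b)<.03);print("clip x",np.percentile(a[m],[1,50,99]).round(4),"y",np.percentile(b[m],[1,50,99]).round(4))
for th in(1.82,1.4,1,.5,.1,0):
    print(th,[None if q is None else np.round(q,2) for q in(kin.inverse_kinematics(arc(th),QB),)])
p=np.array(env.get_state()["tcp_pos"]); env.movel([p[0],p[1],.42],.2)
t=arc(1.817); env.reach([t[0],t[1],.40],QB); st("over")
print(env.movel(t,.08,stop_force=12)); st("at grip")
im,d,c=snap("scene","s4"); cv2.imwrite("pics/s4c.png",cv2.resize(im[115:265,110:310],None,fx=4,fy=4,interpolation=cv2.INTER_CUBIC))
E
```

```text
clip x [0.081  0.0876 0.0928] y [-0.0076  0.0046  0.0125]
1.82 [array([ 0.49,  0.41, -1.17,  1.91,  0.43,  1.11, -0.18])]
1.4 [array([ 0.6 ,  0.49, -1.18,  1.83,  0.49,  1.16, -0.07])]
1 [array([ 0.67,  0.62, -1.18,  1.77,  0.62,  1.19, -0.03])]
0.5 [array([ 0.71,  0.82, -1.19,  1.73,  0.82,  1.19, -0.04])]
0.1 [array([ 0.72,  0.99, -1.2 ,  1.73,  1.  ,  1.17, -0.1 ])]
0 [array([ 0.72,  1.03, -1.2 ,  1.73,  1.05,  1.17, -0.13])]
over t 19.83 p [0.4736 0.1657 0.3998] op 0.0619 gf 0.0 F [ 0.4 -0.7 -1.1]
False
at grip t 21.16 p [0.4737 0.1661 0.3062] op 0.062 gf 0.0 F [0.4 0.2 0.3]
```

View pics/s4c.png

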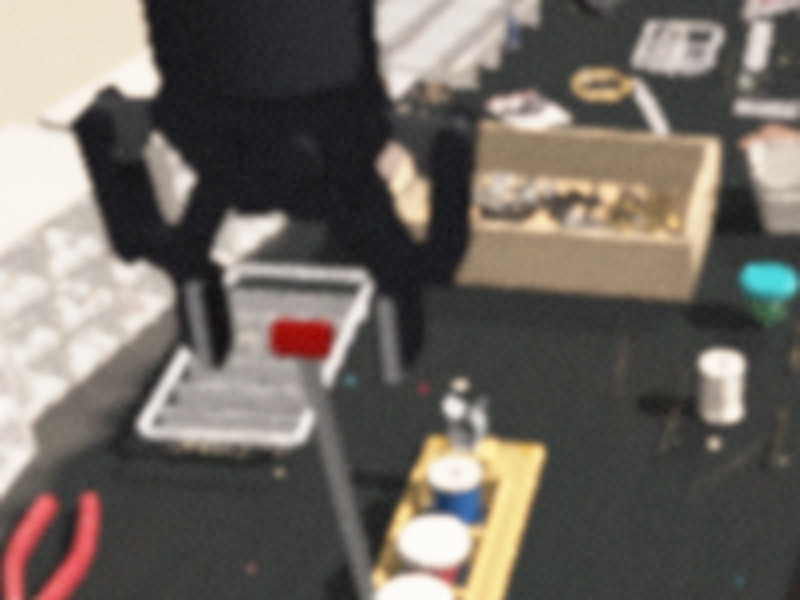

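The red grip at (302,338) lies midway between the pads at (205,335) and (395,340), so I'll close on it and swing the bar.

```bash
python3 - <<'E'
from h import *
env.grip(0,50); s=st("pinched")
if .015<s["opening"]<.03:
    for th in np.arange(1.7,.11,-.12):
        env.movel(arc(th),.12); s=st(f"{th:.2f}")
        if np.linalg.norm(s["force"])>45 or s["opening"]<.015: print("halt"); break
E
```

```text
pinched t 21.65 p [0.4736 0.1661 0.306 ] op 0.0211 gf 49.1 F [0.2 0.4 2.3]
1.70 t 22.0 p [0.4888 0.1471 0.3105] op 0.0207 gf 49.4 F [-0.7  1.   2.7]
1.58 t 22.36 p [0.5043 0.1275 0.3121] op 0.0211 gf 49.3 F [0.7 2.3 3. ]
1.46 t 22.72 p [0.5198 0.108  0.3108] op 0.0207 gf 48.7 F [1.4 1.8 2.2]
1.34 t 23.07 p [0.5351 0.0888 0.3066] op 0.0208 gf 49.1 F [2.7 2.7 2.7]
1.22 t 23.43 p [0.5501 0.0699 0.2994] op 0.0207 gf 49.2 F [3.1 1.4 4.1]
1.10 t 23.79 p [0.5645 0.0519 0.2894] op 0.0212 gf 49.2 F [3.5 1.3 5.3]
0.98 t 24.15 p [0.5781 0.0348 0.2768] op 0.0212 gf 49.3 F [5.3 0.9 4.5]
0.86 t 24.51 p [0.5907 0.0191 0.2616] op 0.021 gf 51.9 F [6.1 0.4 4.6]
0.74 t 24.87 p [0.6019 0.005  0.244 ] op 0.0206 gf 55.5 F [5.7 0.3 4.2]
0.62 t 25.23 p [ 0.6118 -0.0073  0.2244] op 0.0207 gf 58.9 F [ 5.3 -0.1  4.1]
0.50 t 25.58 p [ 0.6202 -0.018   0.2031] op 0.0208 gf 60.2 F [6.5 0.2 4.2]
0.38 t 25.94 p [ 0.6267 -0.0262  0.1801] op 0.0208 gf 63.6 F [6.8 0.4 3.4]
0.26 t 26.3 p [ 0.6317 -0.0323  0.1562] op 0.0206 gf 65.8 F [6.4 0.  3.3]
0.14 t 26.66 p [ 0.6344 -0.0356  0.1311] op 0.021 gf 55.7 F [6.8 1.6 1.9]
```

```bash
python3 - <<'E'
from h import *
for th in(.08,.05,.03,.01,0.,-.01):
    r=env.movel(arc(th),.04,stop_force=35); s=st(f"{th} {r}")
    if r: break
env.grip(.05); env.dwell(.2); st("released")
t=arc(0); env.movel([t[0],t[1],.2],.2); st("up")
im,d,c=snap("wrist","w5"); C=cloud("wrist",d,c); r=C[...,:2]-O;a=r@UX;b=r@UY
for x0,x1 in((-.02,.02),(.03,.07),(.1,.125)):
    m=(a>x0)&(a<x1)&(abs(b)<.004)&(C[...,2]<.09)&(C[...,2]>.03);q=C[m][:,2];print(x0,len(q),np.percentile(q,[5,50,95]).round(4) if len(q) else "")
E
```

```text
0.08 False t 27.12 p [ 0.6354 -0.0369  0.119 ] op 0.0208 gf 50.9 F [6.5 2.2 1.3]
0.05 False t 27.43 p [ 0.6358 -0.0375  0.1129] op 0.0205 gf 52.7 F [8.  1.1 0.9]
0.03 False t 27.69 p [ 0.6358 -0.0376  0.1087] op 0.0204 gf 55.1 F [8.3 0.7 1.4]
0.01 False t 27.95 p [ 0.6358 -0.0375  0.1045] op 0.0206 gf 56.8 F [7.7 1.5 1.1]
0.0 False t 28.2 p [ 0.6359 -0.0375  0.1025] op 0.0206 gf 56.8 F [8.5 1.1 1.5]
-0.01 False t 28.45 p [ 0.6359 -0.0377  0.1005] op 0.0204 gf 56.8 F [7.6 0.8 2.1]
released t 29.04 p [ 0.6348 -0.0377  0.1008] op 0.0501 gf 0.0 F [-0.4  0.4 -0.1]
up t 29.68 p [ 0.6345 -0.0381  0.1992] op 0.0499 gf 0.0 F [-0.3  0.3 -0.3]
-0.02 993 [0.0385 0.0595 0.0615]
0.03 877 [0.0436 0.0629 0.0649]
0.1 358 [0.0658 0.0695 0.0719]
```

The bar is lying on the clip necks, with the grip top at 69.5 mm against 57.5 mm when shut. I'll press it down from above with closed fingers.

```bash
python3 - <<'E'
from h import *
env.grip(0,40); p=rk(.114)
env.movel([*p,.155],.2); st("pre")
for z in(.142,.136,.132,.130,.128,.126):
    r=env.movel([*p,z],.03,stop_force=30); s=st(f"{z} {r}")
    if r: break
env.movel([*p,.2],.15); env.dwell(.3); st("up")
im,d,c=snap("wrist","w6"); C=cloud("wrist",d,c); r=C[...,:2]-O;a=r@UX;b=r@UY
for x0,x1 in((-.02,.02),(.03,.07),(.1,.125)):
    m=(a>x0)&(a<x1)&(abs(b)<.004)&(C[...,2]<.09)&(C[...,2]>.03);q=C[m][:,2];print(x0,len(q),np.percentile(q,[5,50,95]).round(4) if len(q) else "")
E
```

```text
pre t 30.64 p [ 0.6346 -0.0377  0.1545] op -0.0 gf 0.0 F [ 1.2 -0.3  0.3]
0.142 False t 31.23 p [ 0.635  -0.0377  0.142 ] op 0.0001 gf 0.0 F [ 0.1 -0.1 -1.1]
0.136 False t 31.57 p [ 0.6354 -0.0379  0.1363] op -0.0001 gf 1.1 F [-0.  -0.4  2.9]
0.132 False t 31.86 p [ 0.6347 -0.0376  0.1315] op 0.0004 gf 0.0 F [-0.1  0.4 -0.5]
0.13 False t 32.11 p [ 0.6352 -0.0374  0.1301] op -0.0004 gf 0.8 F [ 0.5 -0.   2.2]
0.128 False t 32.36 p [ 0.6353 -0.0373  0.1293] op 0.0001 gf 5.5 F [-3.2 -1.  10.6]
0.126 False t 32.61 p [ 0.6356 -0.0371  0.1286] op -0.0003 gf 10.1 F [-7.2 -1.4 20.3]
up t 33.55 p [ 0.6347 -0.0377  0.1991] op 0.0 gf 0.0 F [ 0.4  0.6 -0.2]
-0.02 980 [0.0389 0.0531 0.0546]
0.03 820 [0.0436 0.0532 0.0546]
0.1 341 [0.0524 0.0556 0.0577]
```

The bar snapped in and then met a hard stop. It is level now, with its top at 53 to 54 mm along its length and the grip top at 57.5 mm. I'll take one last look before handing in.

View pics/w6.png

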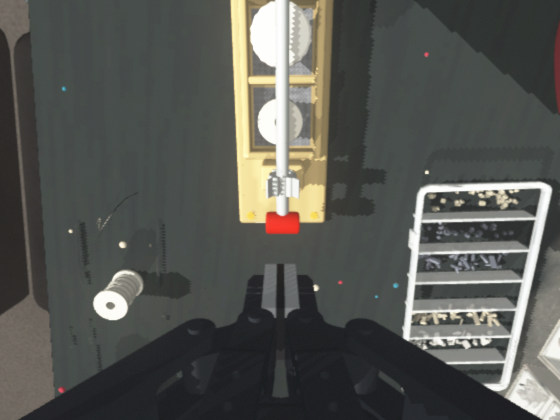

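The bar lies in the clip at (282,186), over the spool at (280,122) and the red pot at (281,35), and both stand upright. The gripper is clear of everything.

```bash
python3 -c "
from h import *
print(job.job_done())"
```

```text
the job is handed in; nothing more can be done
None
```

The job is handed in: the red pot stands in the middle bay, the blue spool in the clip bay, and the keeper bar is snapped home in the clip; the yellow pot is still in its bay, and I saw no contact with the desk items.

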